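Load the camera's reference bars into their spring nests in order

ROBOT

A 6-joint arm with a two-finger parallel gripper is mounted at the origin on the work surface. World frame = base frame: x ahead of the robot, y to its left, z up, the work surface at z = 0. Lengths are in m, angles in rad, forces in N, time in s.
With the tool pointing down it reaches from about 0.4 to 0.925 m from the base axis. Payload 3.4 kg.
Tool frame: the origin (TCP) lies at the centre of the arm's flange, where the gripper is bolted on; the fingertips stand 173 mm ahead of it and the grasp point (between the pads) lies 155 mm ahead of it; z points along the fingers, y is the line along which they close (so a half turn about z gives the same grasp; the last joint's range is limited). The gripper opens to 85 mm and grips with 20 to 120 N. Pads are 22 mm wide; open, the fingers measure 114 mm over their backs; the gripper's body (76 mm by 85 mm) begins 54 mm behind the grasp point. The pads swing forward as they close: fully open they stand 13 mm farther back than shut.
Start: joints at [-1.256, 0.307, 1.506, -0, 1.328, -0.073], TCP at [0.218, -0.532, 0.405] pointing down, gripper open.
Joint ranges: [-3.12, 3.12], [-1.05, 2.28], [0.14, 2.33], [-1.42, 4.57], [0.1, 2.73], [-2.68, 2.68]. Speed limits (rad/s): [2.57, 2.57, 3.14, 3.14, 3.14, 3.14].

INTERFACE

Orientations are given as a unit quaternion [w, x, y, z].
In Python, from cell import env gives the robot as it stands.
- The arm moves only by the tool servo_tool, never from a script. Its argument "deltas" is a list of rows, each a list of 4 numbers: the shift along the tool's x, y, z in cm, then the turn about the tool's z in degrees. A call has 1 to 8 rows; each row is the pose to reach, as a shift and turn from the pose commanded when the call began, along the tool's axes at that moment; what a row does not reach only later rows make up. A row lasts 1/8 s, in which the tool goes at most 62.5 mm and 10.7 degrees, less where a joint would pass 70% of its speed; a pose out of reach is approached as far as the arm can. A call with a gripper value outside its range is refused whole. "gripper" is the opening, from 0 (shut) to 1 (fully open), set as the call begins (left out, the last holds). The fingers move at their own pace and stop on an object; "newtons" is the grip in N (left out, the last holds). Time passes only in rows, so rows that repeat a pose let the fingers close. It gives the time, the measured TCP pose, the force, the opening and the grip force at its end, in the units of the state.
- env.get_obs(): the state, without advancing time (a new reading comes with each control period).
- env.get_image(name): name is "scene" or "top" or "wrist"; returns (picture, depth): 420x560x3 uint8, red, green, blue; 420x560 float32, m along the optical axis (not along the pixel's ray), 0 where there is no reading.
- env.camera_params(name): a dict with "intrinsics" (3x3 intrinsics, pixels), "camera_from_world" (4x4, takes a point from world to camera coordinates); the wrist camera has in their place "hand_eye" (4x4, takes a point from camera to tool coordinates, whose origin is the TCP and whose axes are the flange's). Camera axes: x right, y up, looking along -z (the intrinsics and any distortion apply to the point x, -y, -z); pixel columns grow to the right and rows downward; lengths in m; the calibration is good to about 2 mm. A picture is of the moment at which its call begins: read the wrist's pose just before it. camera_params takes no time and is no camera call.
- env.job_done(): hands the job in; it is judged then, once.
The state is a dict: "t": time; "q": joint angles; "joint_velocities": joint speeds; "effort": joint torques, N m; "tcp_pos": TCP position; "tool_rot": TCP orientation; "force": force on the tool from outside, world axes, zero at the start; "wrist_torque": the same for the moment, N m; "width": finger opening in m; "grasp_force": force on a finger pad.
Only numpy, scipy, OpenCV 4.12 (cv2) and the standard library are available. Lean on these libraries where they do the work, as an engineer would, in place of code of your own. Each camera call takes 0.05 s, during which the arm holds its last target. There are 200 camera calls.

TASK

Load the three black reference bars into the spring nests for the camera calibration, in order: first the one-dot bar into the nest with one stud, then the two-dot bar into the two-stud nest, last the three-dot bar into the three-stud nest, letting go of each before taking the next. Each must end fully home: tongue under the sprung lip, lying flat on the nest's floor with its heel snug against the heel block. Leave the other things on the bench where they are.

Things in the scene. Friction and masses are not known exactly. Their poses are not given: they have to be found in the camera images.
- bar1: loose black bar, one raised white dot (16 mm wide, 4 mm high) on top; 0.15 to 0.31 kg. Block 94 (x) x 30 (y) x 40 mm high; at its -x end a tongue 16 mm long, 30 wide, 8 high continues the underside: 110 mm in all. Origin: centre of the block's underside (block x -47..47, tongue tip x = -63 mm); z up. Starts flat on the bench.
- bar2: loose black bar, two raised white dots (16 mm wide, 4 mm high) on top; 0.15 to 0.31 kg. Block 94 (x) x 30 (y) x 40 mm high; at its -x end a tongue 16 mm long, 30 wide, 8 high continues the underside: 110 mm in all. Origin: centre of the block's underside (block x -47..47, tongue tip x = -63 mm); z up. Starts flat on the bench.
- bar3: loose black bar, three raised white dots (16 mm wide, 4 mm high) on top; 0.15 to 0.31 kg. Block 94 (x) x 30 (y) x 40 mm high; at its -x end a tongue 16 mm long, 30 wide, 8 high continues the underside: 110 mm in all. Origin: centre of the block's underside (block x -47..47, tongue tip x = -63 mm); z up. Starts flat on the bench.
- rack: fixed dark steel plate, 10 mm thick, carrying the three aluminium nests side by side, 90 mm apart, in any order, with its own yaw. A free nest is only 104 mm long from jaw to heel block, so the 110 mm bar cannot go in level: heel raised 10 to 15 degrees, tongue under the lip, push the jaw back, lower the heel behind the block; the spring then holds it there. Origin: underside, mid nests
- nest1: fixed nest with one small black stud (12 mm wide, 4 mm high) on its heel block. Origin: 10 mm above the bench, z up, x from jaw to heel block. Flat floor at z = 8 mm. A seated bar has its origin at x = y = 0, z = 8 mm, its axes along the nest's. Side guides at x = +-18..38 mm, 8 mm above the floor, leave 35 mm for the 30 mm bar
- heel1 (a point): on nest1's heel block: middle of the top edge of its upright face, at nest x = 47 mm, 10 mm above the floor. The block is 28 mm long (x 47..75 mm), 56 mm wide
- lip1 (a point): on nest1's steel jaw, 34 mm wide, sliding in x: middle of the lip's lower free edge, nest x = -49 mm when free, 14 mm above the floor. The lip is 6 mm thick and reaches 8 mm out from the jaw's upright face (x = -57 mm when free). The jaw is pushed towards -x by up to 11 mm to a hard stop and springs back: 4 N at first, 9.5 N at the stop, 7 N on a seated bar
- nest2: fixed nest with two small black studs (12 mm wide, 4 mm high) on its heel block. Origin: 10 mm above the bench, z up, x from jaw to heel block. Flat floor at z = 8 mm. A seated bar has its origin at x = y = 0, z = 8 mm, its axes along the nest's. Side guides at x = +-18..38 mm, 8 mm above the floor, leave 35 mm for the 30 mm bar
- heel2 (a point): on nest2's heel block: middle of the top edge of its upright face, at nest x = 47 mm, 10 mm above the floor. The block is 28 mm long (x 47..75 mm), 56 mm wide
- lip2 (a point): on nest2's steel jaw, 34 mm wide, sliding in x: middle of the lip's lower free edge, nest x = -49 mm when free, 14 mm above the floor. The lip is 6 mm thick and reaches 8 mm out from the jaw's upright face (x = -57 mm when free). The jaw is pushed towards -x by up to 11 mm to a hard stop and springs back: 4 N at first, 9.5 N at the stop, 7 N on a seated bar
- nest3: fixed nest with three small black studs (12 mm wide, 4 mm high) on its heel block. Origin: 10 mm above the bench, z up, x from jaw to heel block. Flat floor at z = 8 mm. A seated bar has its origin at x = y = 0, z = 8 mm, its axes along the nest's. Side guides at x = +-18..38 mm, 8 mm above the floor, leave 35 mm for the 30 mm bar
- heel3 (a point): on nest3's heel block: middle of the top edge of its upright face, at nest x = 47 mm, 10 mm above the floor. The block is 28 mm long (x 47..75 mm), 56 mm wide
- lip3 (a point): on nest3's steel jaw, 34 mm wide, sliding in x: middle of the lip's lower free edge, nest x = -49 mm when free, 14 mm above the floor. The lip is 6 mm thick and reaches 8 mm out from the jaw's upright face (x = -57 mm when free). The jaw is pushed towards -x by up to 11 mm to a hard stop and springs back: 4 N at first, 9.5 N at the stop, 7 N on a seated bar
- lens: loose black lens barrel standing on end, 40 mm across, 66 mm tall (origin under its middle); not part of the job, to be left where it is
- cap: loose grey lens cap, a disc 36 mm across and 10 mm high (origin under its middle); not part of the job, to be left where it is
- driver: loose screwdriver, 160 mm long, lying down; not part of the job, to be left where it is
- spacer: loose aluminium spacer ring, 48 mm across and 14 mm high (origin under its middle); not part of the job, to be left where it is
- tray: loose white open parts tray, 80 x 100 x 25 mm (origin under its middle); not part of the job, to be left where it is
- prism: loose grey block, 45 x 45 x 30 mm (origin under its middle); not part of the job, to be left where it is
There are look-alikes about, which are no part of the job. What is shaped like the bar1 but blue or pink is not meant.

How it is judged:
By the outcome, as a careful person would: the job done as asked, in the order asked, and still so for the second after the job is handed in, with the robot touching nothing.
It also fails if it takes over 72 s, if anything falls off the work surface, if the arm or the gripper's body presses on something with over 40 N, if the wrist force passes 120 N, or if a joint passes its speed limit or range.

## Working session

There is one attempt and no reset: what is moved stays moved. The work goes in short steps, Python scripts to look and compute and a tool call to move; the robot and the scene stay as the last step left them, time stands still between calls to the robot, and variables do not carry over. Pictures are saved under pics/ and viewed, at most 10 in all, crops included, and the job is handed in when it is done.

Besides the shell and the picture viewer there is one more tool, called as name(argument=value, ...), one argument or row to a line, values as JSON. servo_tool: Moves the arm, as the interface text tells. Its arguments: {"type":"object","properties":{"deltas":{"type":"array"},"gripper":{"type":"number"},"newtons":{"type":"number"}},"required":["deltas"]}

```bash
ls; mkdir -p pics; cat > h.py <<'E'
import numpy as np,cv2
from cell import env
from scipy.spatial.transform import Rotation as R
def T():
    o=env.get_obs();M=np.eye(4);q=o["tool_rot"];M[:3,:3]=R.from_quat([q[1],q[2],q[3],q[0]]).as_matrix();M[:3,3]=o["tcp_pos"];return M
def grab(n):
    p=env.camera_params(n)
    W=np.linalg.inv(np.array(p["camera_from_world"])) if n!="wrist" else T()@np.array(p["hand_eye"])
    im,d=env.get_image(n);return im,d,np.array(p["intrinsics"]),W
def cloud(d,K,W):
    v,u=np.indices(d.shape);x=(u-K[0,2])/K[0,0]*d;y=(v-K[1,2])/K[1,1]*d
    P=np.stack([x,-y,-d],-1)@W[:3,:3].T+W[:3,3];P[d==0]=np.nan;return P
def save(n,im):cv2.imwrite("pics/"+n+".png",cv2.cvtColor(im,cv2.COLOR_RGB2BGR))
E
python3 - <<'E'
from h import *
for n in ["top","scene"]:
    im,d,K,W=grab(n);save(n+"0",im);np.savez(n+"0",im=im,d=d,K=K,W=W)
    print(n,K.tolist(),W.round(3).tolist(),{k for k in env.camera_params(n)},(d>0).mean())
p=env.camera_params("wrist");print(p)
print(env.get_obs())
E
```

```text
pics
top [[383.0040297961418, 0.0, 279.47886033299], [0.0, 383.0040297961418, 210.3985865601615], [0.0, 0.0, 1.0]] [[-0.001, 0.986, -0.166, 0.345], [-0.999, 0.004, 0.032, -0.007], [0.032, 0.166, 0.986, 0.846], [0.0, 0.0, 0.0, 1.0]] {'camera_from_world', 'intrinsics'} 0.9959566326530612
scene [[398.8962193332593, 0.0, 277.1520332637141], [0.0, 398.8962193332593, 208.9266708382797], [0.0, 0.0, 1.0]] [[0.535, -0.528, 0.66, 1.104], [0.845, 0.323, -0.426, -0.432], [0.012, 0.785, 0.619, 0.638], [0.0, 0.0, 0.0, 1.0]] {'camera_from_world', 'intrinsics'} 0.9960374149659864
{'intrinsics': array([[306.35256355,   0.        , 284.22530854],
       [  0.        , 306.35256355, 204.63814383],
       [  0.        ,   0.        ,   1.        ]]), 'hand_eye': array([[ 1.10122698e-03,  9.62319475e-01,  2.71919132e-01,
         6.96612931e-02],
       [ 9.99999366e-01, -9.96025981e-04, -5.24902675e-04,
         6.16486866e-04],
       [-2.34285546e-04,  2.71919538e-01, -9.62319962e-01,
         3.13765099e-02],
       [ 0.00000000e+00,  0.00000000e+00,  0.00000000e+00,
         1.00000000e+00]])}
{'t': 0.1, 'q': array([-1.25550142e+00,  3.07462293e-01,  1.50753727e+00, -1.08303857e-05,
        1.32840830e+00, -7.34902060e-02]), 'joint_velocities': array([ 7.77682781e-05, -1.78963009e-03, -7.25112598e-04,  4.89610467e-04,
        1.51926958e-03, -1.01872819e-03]), 'effort': array([ 4.19813923e-04, -4.58529174e+01, -2.52610427e+01, -9.81614585e-05,
        5.58360654e-03, -1.55474157e-05]), 'tcp_pos': array([ 0.21784518, -0.53179701,  0.4038955 ]), 'tool_rot': array([-9.00346014e-04,  9.81164535e-01,  1.93171767e-01, -1.14681813e-04]), 'force': array([-0.2467012 ,  0.06381079,  0.37781946]), 'wrist_torque': array([ 0.04167662,  0.01684864, -0.01833918]), 'grasp_force': 0.0, 'width': 0.08546364686289236}
```

View pics/top0.png

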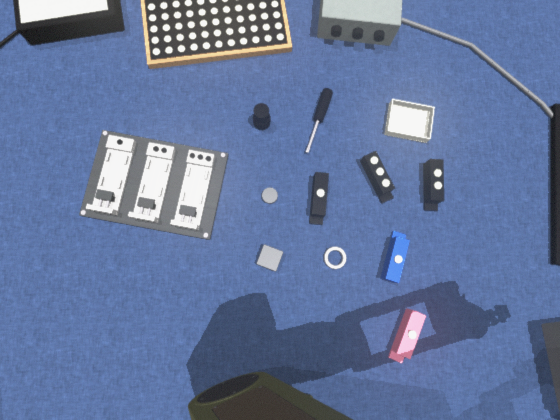

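View pics/scene0.png

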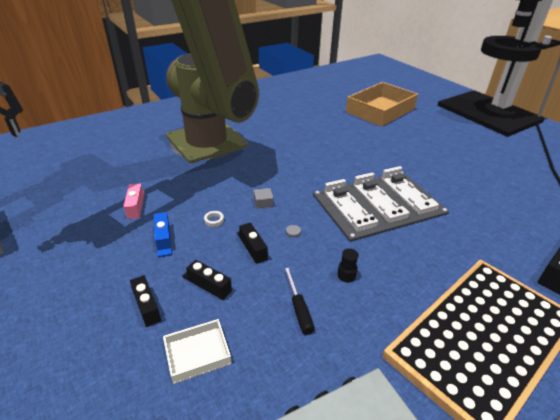

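```bash
cat > m.py <<'E'
from h import *
def bar(P,seed,lo=.03,hi=.05,r=.09):
    """fit block top rect near seed xy; return centre, yaw (heel direction)"""
    m=(P[...,2]>lo)&(P[...,2]<hi)&(np.hypot(P[...,0]-seed[0],P[...,1]-seed[1])<r)
    n,l,st,c=cv2.connectedComponentsWithStats(m.astype(np.uint8));k=1+st[1:,4].argmax()
    Q=P[l==k];(cx,cy),(w,h),a=cv2.minAreaRect((Q[:,:2]*1000).astype(np.float32))
    if w<h:a+=90;w,h=h,w
    a=np.deg2rad(a);u=np.array([np.cos(a),np.sin(a)]);c0=np.array([cx,cy])/1000
    t=(P[...,2]>.004)&(P[...,2]<.013);D=P[...,:2]-c0;s=D@u;e=D@np.array([-u[1],u[0]])
    f=t&(abs(e)<.012);a_=(f&(s<-.05)&(s>-.06)).sum();b_=(f&(s>.05)&(s<.06)).sum()
    if b_>a_:u=-u
    return c0,np.rad2deg(np.arctan2(u[1],u[0])),(w,h),np.median(Q[:,2]),(a_,b_)
E
python3 - <<'E'
from m import *
z=np.load("top0.npz");P=cloud(z["d"],z["K"],z["W"])
for n,(u,v) in dict(b1=(319,200),b3=(378,178),b2=(433,188)).items():
    s=P[v,u];print(n,s.round(3),bar(P,s[:2]))
for n,(u,v) in dict(c1=(105,133),c2=(224,155),c3=(208,235),c4=(83,212),s1=(120,148),s2=(160,157),s3=(200,163),lens=(261,106),cap=(270,195),prism=(270,257),bench=(300,150)).items(): print(n,P[v,u].round(4))
E
```

```text
b1 [ 0.504 -0.118  0.041] (array([ 0.51948535, -0.12015333]), np.float64(-5.788764953613295), (94.03543853759766, 30.469303131103516), np.float64(0.0406954138128115), (np.int64(0), np.int64(47)))
b3 [ 0.554 -0.248  0.042] (array([ 0.56841693, -0.25088583]), np.float64(24.29685211181641), (94.36046600341797, 31.510000228881836), np.float64(0.04106998901417136), (np.int64(46), np.int64(0)))
b2 [ 0.532 -0.368  0.041] (array([ 0.55203577, -0.37684674]), np.float64(-4.8459930419921955), (95.46723937988281, 32.371124267578125), np.float64(0.0407847703860984), (np.int64(0), np.int64(48)))
c1 [0.6605 0.3583 0.0141]
c2 [0.6113 0.0908 0.0148]
c3 [0.4314 0.1217 0.0111]
c4 [0.4806 0.3923 0.0135]
s1 [0.6207 0.3168 0.0288]
s2 [0.6018 0.2296 0.0261]
s3 [0.5884 0.1413 0.028 ]
lens [0.7056 0.0077 0.0664]
cap [ 0.5209 -0.0128  0.0117]
prism [ 0.3831 -0.0131  0.0299]
bench [ 6.298e-01 -8.170e-02 -3.000e-04]
```

```bash
cat >> h.py <<'E'
def to(x,y,z,yaw,M=None):
    """deltas (tool axes, cm, deg) from the current pose to TCP x,y,z with tool-x at world yaw deg"""
    M=T() if M is None else M;d=M[:3,:3].T@(np.array([x,y,z])-M[:3,3])*100
    y0=np.rad2deg(np.arctan2(M[1,0],M[0,0]));t=(y0-yaw+180)%360-180
    print("delta",d.round(2),"turn",round(t,1));return d,t
E
python3 - <<'E'
from h import *
to(.5115,-.1193,.29,-5.8)
to(.5115,-.1193,.183,-5.8)
E
```

```text
delta [ 42.81 -27.02  11.44] turn 28.1
delta [ 42.81 -27.    22.14] turn 28.1
```

servo_tool(
  deltas=[
    [42.8,-27.0,11.4,28.1],
    [42.8,-27.0,11.4,28.1],
    [42.8,-27.0,11.4,28.1],
    [42.8,-27.0,11.4,28.1],
    [42.8,-27.0,11.4,28.1],
    [42.8,-27.0,11.4,28.1],
    [42.8,-27.0,11.4,28.1],
    [42.8,-27.0,11.4,28.1],
  ],
  gripper=0.8,
)

```text
t: 1.1
tcp_pos: [0.4998, -0.136, 0.295]
tool_rot: [0.0, 0.999, -0.051, -0.0]
force: [0.5, -1.0, -0.2]
width: 0.0681
grasp_force: 0.0
```

```bash
python3 - <<'E'
from m import *
to(.5115,-.1193,.29,-5.8)
im,d,K,W=grab("wrist");P=cloud(d,K,W);save("w1",im)
print(bar(P,(.5195,-.12)),env.get_obs()["q"].round(3),env.get_obs()["width"])
E
```

```text
delta [ 0.99 -1.78  0.5 ] turn -0.0
(array([ 0.52191577, -0.12040958]), np.float64(174.30632781982422), (93.60985565185547, 30.25092887878418), np.float64(0.03940743104019109), (np.int64(0), np.int64(0))) [-0.338  0.344  1.771  0.007  1.026  1.329] 0.06817266265084775
```

servo_tool(
  deltas=[
    [0,0,0,0],
    [0,0,0,0],
  ],
)

```text
t: 1.4
tcp_pos: [0.4985, -0.1383, 0.2955]
tool_rot: [0.0, 0.999, -0.051, -0.0]
force: [0.2, -0.7, -0.2]
width: 0.0683
grasp_force: 0.0
```

```bash
python3 - <<'E'
from m import *
im,d,K,W=grab("wrist");P=cloud(d,K,W);save("w1",im)
c,a,*r=bar(P,(.5195,-.12));print(c,a,r)
a=(a+90)%180-90
u=np.array([np.cos(np.deg2rad(a)),np.sin(np.deg2rad(a))]);print(T()[:3,3])
to(*(c-.008*u),.183,a)
E
```

```text
[ 0.52194751 -0.1205051 ] -5.759933471679689 [(93.60208129882812, 29.99502944946289), np.float64(0.039412698004104185), (np.int64(0), np.int64(2))]
[ 0.49836585 -0.13874343  0.29574652]
delta [ 1.36 -2.06 11.27] turn -0.1
```

servo_tool(
  deltas=[
    [1.4,-2.1,3,0],
    [1.4,-2.1,6,0],
    [1.4,-2.1,9,0],
    [1.4,-2.1,11.3,0],
    [1.4,-2.1,11.3,0],
    [1.4,-2.1,11.3,0],
  ],
)

```text
t: 2.2
tcp_pos: [0.5151, -0.1195, 0.1835]
tool_rot: [0.0, 0.999, -0.052, 0.001]
force: [0.2, -0.2, 0.3]
width: 0.0686
grasp_force: 0.0
```

servo_tool(
  deltas=[
    [0,0,0,0],
    [0,0,0,0],
    [0,0,0,0],
    [0,0,0,0],
  ],
  gripper=0,
  newtons=30,
)

```text
t: 2.7
tcp_pos: [0.5154, -0.1185, 0.1837]
tool_rot: [0.0, 0.999, -0.051, 0.001]
force: [-1.9, -1.4, 6.7]
width: 0.0296
grasp_force: 31.1
```

servo_tool(
  deltas=[
    [0,0,0,0],
    [0,0,-4,0],
    [0,0,-8,0],
    [0,0,-11,0],
    [0,0,-11,0],
  ],
)

```text
t: 3.32
tcp_pos: [0.5158, -0.1183, 0.2946]
tool_rot: [0.001, 0.999, -0.051, 0.003]
force: [0.6, -0.1, -2.7]
width: 0.0294
grasp_force: 31.1
```

```bash
python3 - <<'E'
from m import *
to(.50,.24,.38,-10.6)
E
```

```text
delta [ -5.16 -35.48  -8.6 ] turn 4.8
```

servo_tool(
  deltas=[
    [-5,-35.5,-8.5,4.8],
    [-5,-35.5,-8.5,4.8],
    [-5,-35.5,-8.5,4.8],
    [-5,-35.5,-8.5,4.8],
    [-5,-35.5,-8.5,4.8],
    [-5,-35.5,-8.5,4.8],
    [-5,-35.5,-8.5,4.8],
    [-5,-35.5,-8.5,4.8],
  ],
)

```text
t: 4.32
tcp_pos: [0.5005, 0.2399, 0.3755]
tool_rot: [0.001, 0.996, -0.092, -0.002]
force: [0.9, -1.2, -3.2]
width: 0.0298
grasp_force: 31.7
```

servo_tool(
  deltas=[
    [0,0,0,0],
    [0,0,0,0],
  ],
)

```text
t: 4.58
tcp_pos: [0.5014, 0.2386, 0.3769]
tool_rot: [0.0, 0.996, -0.094, -0.001]
force: [-0.1, 0.5, -1.8]
width: 0.0298
grasp_force: 31.7
```

```bash
python3 - <<'E'
from m import *
print(T().round(3).tolist())
im,d,K,W=grab("wrist");save("w2",im);np.savez("w2",im=im,d=d,K=K,W=W)
E
```

```text
[[0.983, -0.186, -0.001, 0.501], [-0.186, -0.983, -0.001, 0.239], [-0.001, 0.001, -1.0, 0.377], [0.0, 0.0, 0.0, 1.0]]
```

View pics/w2.png

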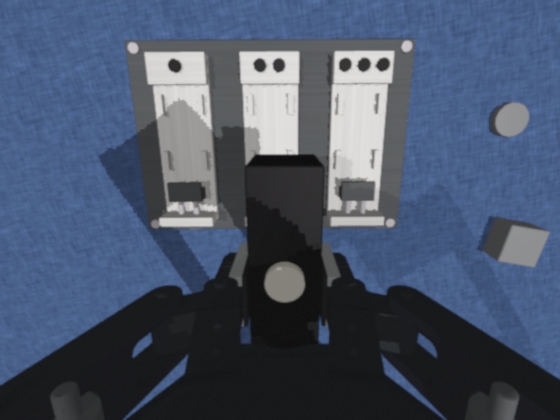

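```bash
cat >> m.py <<'E'
def nests(P,im,z0=.028):
    m=(abs(P[...,2]-z0)<.0045)
    m=cv2.morphologyEx(m.astype(np.uint8),cv2.MORPH_CLOSE,np.ones((5,5)))
    n,l,st,c=cv2.connectedComponentsWithStats(m);out=[]
    for k in range(1,n):
        if st[k,4]<300:continue
        Q=P[(l==k)&np.isfinite(P[...,2])];(cx,cy),(w,h),a=cv2.minAreaRect((Q[:,:2]*1000).astype(np.float32))
        if w<h:a+=90;w,h=h,w
        out.append((c[k].round(),round(cx,1),round(cy,1),round(w,1),round(h,1),round(a,1),np.median(Q[:,2]).round(4)))
    return out
E
python3 - <<'E'
from m import *
z=np.load("w2.npz");P=cloud(z["d"],z["K"],z["W"])
for o in nests(P,z["im"]):print(*o)
for p in [(140,200),(155,130),(185,130),(185,190),(360,190),(225,130),(100,30)]:print(p,P[p[1],p[0]].round(4))
# heel edges by column scan in z
for u in (160,190,258,282,345,375):
    col=P[40:110,u];print(u,[(r+40,round(float(q[2]*1000),1)) for r,q in enumerate(col)][5:50:3])
z=np.load("top0.npz");P=cloud(z["d"],z["K"],z["W"])
for o in nests(P,z["im"]):print(*o)
E
```

```text
[269.  67.] 618.1 230.8 55.5 28.3 80.2 0.0276
[363.  66.] 602.0 141.9 56.7 28.1 79.9 0.0277
[176.  67.] 634.4 319.1 57.0 28.2 79.7 0.0275
[522. 245.] 384.5 -12.2 47.6 45.5 69.6 0.0291
(140, 200) [ 0.5101  0.4083 -0.0013]
(155, 130) [0.583  0.3626 0.0102]
(185, 130) [0.5769 0.3288 0.0179]
(185, 190) [0.5186 0.3384 0.0389]
(360, 190) [0.4849 0.1616 0.0374]
(225, 130) [0.5692 0.2897 0.0086]
(100, 30) [ 0.6883  0.3925 -0.0011]
160 [(45, 9.8), (48, 8.4), (51, 9.0), (54, 27.3), (57, 26.9), (60, 27.6), (63, 27.5), (66, 26.8), (69, 27.3), (72, 27.7), (75, 28.0), (78, 26.8), (81, 26.9), (84, 22.1), (87, 17.5)]
190 [(45, 8.7), (48, 9.3), (51, 10.1), (54, 26.8), (57, 28.4), (60, 28.6), (63, 27.1), (66, 26.7), (69, 26.5), (72, 27.6), (75, 27.5), (78, 26.2), (81, 27.4), (84, 19.8), (87, 17.3)]
258 [(45, 9.6), (48, 9.5), (51, 8.2), (54, 26.1), (57, 27.6), (60, 29.5), (63, 31.3), (66, 32.9), (69, 32.5), (72, 27.1), (75, 26.8), (78, 28.6), (81, 27.1), (84, 16.9), (87, 18.3)]
282 [(45, 10.0), (48, 9.7), (51, 9.7), (54, 27.8), (57, 28.5), (60, 31.1), (63, 32.2), (66, 30.8), (69, 32.1), (72, 27.2), (75, 26.8), (78, 26.0), (81, 27.9), (84, 16.7), (87, 15.5)]
345 [(45, 9.2), (48, 10.4), (51, 28.3), (54, 27.4), (57, 31.8), (60, 32.3), (63, 32.2), (66, 31.7), (69, 31.9), (72, 28.8), (75, 28.7), (78, 27.0), (81, 27.9), (84, 17.1), (87, 16.5)]
375 [(45, 9.3), (48, 10.3), (51, 27.5), (54, 26.9), (57, 27.2), (60, 26.8), (63, 28.4), (66, 27.1), (69, 27.6), (72, 27.3), (75, 27.1), (78, 28.6), (81, 27.8), (84, 16.8), (87, 17.7)]
[77. 29.] 906.4 433.6 227.2 64.9 118.5 0.0282
[212.  27.] 931.6 117.3 337.5 167.2 98.2 0.0245
[119. 146.] 618.5 321.6 57.7 57.5 80.3 0.0283
[159. 153.] 602.1 232.8 57.2 57.0 169.3 0.0283
[199. 160.] 586.0 144.4 56.7 56.6 170.1 0.0284
[269. 257.] 382.3 -12.0 44.7 44.7 159.5 0.0305
```

```bash
python3 - <<'E'
from m import *
z=np.load("w2.npz");P=cloud(z["d"],z["K"],z["W"])
M=T();Q=(P-M[:3,3])@M[:3,:3]   # tool frame
for v in (160,165,170,180,200,220,240,250):
    r=Q[v,240:335];print(v,[(int(1000*a) ,int(1000*b),int(1000*c)) for a,b,c in r[::8]])
m=(P[...,2]>.222)&(P[...,2]<.245);m[250:]=0
n,l,st,c=cv2.connectedComponentsWithStats(m.astype(np.uint8));k=1+st[1:,4].argmax();q=Q[l==k]
print(st[k],q.min(0),q.max(0),np.percentile(q[:,1],[1,99]),np.percentile(q[:,0],[1,99]),np.polyfit(q[:,0],q[:,2],1))
to(.5744+.9837*0,.3301,.25,-10.36)
E
```

```text
160 [(25, -48, 368), (26, -38, 358), (53, -11, 158), (52, -8, 159), (53, -4, 158), (53, -1, 158), (53, 1, 158), (52, 5, 159), (52, 8, 160), (53, 11, 159), (25, 39, 366), (25, 48, 368)]
165 [(19, -48, 367), (53, -13, 144), (52, -10, 145), (52, -7, 145), (53, -4, 144), (52, -1, 145), (52, 1, 145), (53, 4, 144), (53, 7, 145), (53, 10, 144), (53, 13, 144), (20, 48, 367)]
170 [(14, -48, 368), (51, -13, 144), (51, -10, 144), (51, -7, 144), (51, -4, 144), (51, -1, 144), (51, 1, 145), (51, 4, 144), (51, 7, 144), (51, 10, 144), (51, 13, 144), (14, 48, 367)]
180 [(3, -48, 366), (47, -13, 145), (47, -10, 145), (47, -7, 145), (47, -4, 144), (47, -1, 145), (47, 1, 144), (47, 4, 144), (47, 7, 143), (47, 10, 144), (47, 13, 144), (3, 48, 365)]
200 [(-19, -49, 367), (39, -13, 145), (39, -10, 144), (39, -7, 144), (39, -4, 144), (39, -1, 144), (39, 1, 144), (39, 4, 144), (39, 7, 145), (39, 11, 145), (39, 14, 144), (-17, 49, 360)]
220 [(-44, -50, 368), (31, -13, 144), (31, -10, 143), (31, -7, 145), (31, -4, 144), (31, -1, 144), (31, 1, 144), (31, 4, 144), (31, 8, 144), (31, 11, 145), (31, 14, 144), (-44, 51, 368)]
240 [(-72, -52, 376), (23, -14, 145), (23, -10, 144), (23, -7, 144), (23, -4, 144), (23, -1, 144), (23, 1, 144), (23, 5, 145), (23, 8, 144), (23, 11, 145), (23, 14, 143), (-72, 53, 378)]
250 [(12, -19, 159), (18, -14, 144), (19, -10, 144), (19, -7, 143), (18, -4, 145), (19, -1, 143), (19, 1, 143), (18, 5, 145), (18, 8, 145), (19, 11, 144), (19, 14, 144), (11, 20, 160)]
[ 245  161   80   89 6796] [ 0.01885814 -0.01456926  0.14237965] [0.05335913 0.01561014 0.15516718] [-0.01408341  0.01511901] [0.01959907 0.0531301 ] [0.03405113 0.14362264]
delta [  5.47 -10.34  12.71] turn -0.4
```

```bash
python3 - <<'E'
from m import *
to(.588,.328,.225,-10.36)
E
```

```text
delta [  6.85 -10.39  15.21] turn -0.4
```

servo_tool(
  deltas=[
    [6.8,-10.4,0,-0.4],
    [6.8,-10.4,5,-0.4],
    [6.8,-10.4,10,-0.4],
    [6.8,-10.4,15.2,-0.4],
    [6.8,-10.4,15.2,-0.4],
    [6.8,-10.4,15.2,-0.4],
  ],
  newtons=20,
)

```text
t: 5.38
tcp_pos: [0.5883, 0.3294, 0.2272]
tool_rot: [-0.001, 0.996, -0.09, 0.001]
force: [1.0, 0.2, -1.8]
width: 0.0299
grasp_force: 31.7
```

servo_tool(
  deltas=[
    [0,0,0.3,0],
    [0,0,0.6,0],
    [0,0,0.9,0],
    [0,0,1.2,0],
    [0,0,1.4,0],
    [0,0,1.65,0],
    [0,0,1.65,0],
  ],
)

```text
t: 6.25
tcp_pos: [0.5859, 0.3301, 0.2106]
tool_rot: [-0.0, 0.996, -0.089, -0.001]
force: [-5.9, 0.7, 8.7]
width: 0.0297
grasp_force: 33.9
```

```bash
cat >> m.py <<'E'
def inhand(tag=None,vmax=250):
    """bar top in the tool frame: heel-edge x, y mid, tilt (heel up +), tip position in nest-free tool coords"""
    im,d,K,W=grab("wrist");M=T();P=cloud(d,K,W);Q=(P-M[:3,3])@M[:3,:3]
    m=(Q[...,2]>.115)&(Q[...,2]<.152)&(abs(Q[...,1])<.02)&(Q[...,0]>.015);m[vmax:]=0
    n,l,st,c=cv2.connectedComponentsWithStats(m.astype(np.uint8));k=1+st[1:,4].argmax();q=Q[l==k]
    f=np.polyfit(q[:,0],q[:,2],1)
    for _ in range(3):
        r=q[:,2]-np.polyval(f,q[:,0]);g=abs(r)<.0025;f=np.polyfit(q[g,0],q[g,2],1)
    q=q[g];th=np.arctan(-f[0]);hx=np.percentile(q[:,0],99.5);hz=np.polyval(f,hx)
    a=np.array([np.cos(th),-np.sin(th)]);b=np.array([np.sin(th),np.cos(th)]) # bar +x, bar down in (tool x, tool z)
    H=np.array([hx,hz])+.04*b;tip=H-.110*a
    print("tilt %.1f  heel-bottom x %.1f z %.1f  tip-bottom x %.1f z %.1f  ymid %.1f"%(np.rad2deg(th),*(H*1000),*(tip*1000),500*np.percentile(q[:,1],[1,99]).sum()))
    if tag:save(tag,im)
    return H,tip,M
O={1:(.5744,.3301),2:(.5581,.2418),3:(.5420,.1529)};YAW=-10.36
def innest(k):
    H,tip,M=inhand();a=np.deg2rad(YAW);u=np.array([np.cos(a),np.sin(a)]);v=np.array([-u[1],u[0]])
    for n,p in (("heel",H),("tip",tip)):
        w=M[:3,:3]@np.array([p[0],0,p[1]])+M[:3,3];d=w[:2]-O[k];print(n,"nest x %.1f y %.1f above floor %.1f"%(1000*d@u,1000*d@v,1000*(w[2]-.018)))
    d=M[:2,3]-O[k];print("tcp nest x %.1f y %.1f z %.1f yaw %.1f"%(1000*d@u,1000*d@v,1000*M[2,3],np.rad2deg(np.arctan2(M[1,0],M[0,0]))),env.get_obs()["force"].round(1),env.get_obs()["t"])
E
python3 -c "
from m import *
innest(1)"
```

```text
tilt 5.2  heel-bottom x 55.5 z 178.8  tip-bottom x -54.1 z 188.9  ymid 0.3
heel nest x 66.4 y 2.2 above floor 13.7
tip nest x -43.1 y 1.9 above floor 3.9
tcp nest x 11.3 y 2.0 z 210.6 yaw -10.2 [-7.6  1.1  9. ] 6.3
```

servo_tool(
  deltas=[
    [0,0.16,0.15,0],
    [-0.4,0.16,0.15,0],
    [-0.8,0.16,0.15,0],
    [-1.2,0.16,0.15,0],
    [-1.5,0.16,0.15,0],
    [-1.5,0.16,0.15,0],
  ],
)

```text
t: 7.05
tcp_pos: [0.5719, 0.3305, 0.2071]
tool_rot: [0.0, 0.996, -0.089, -0.001]
force: [1.8, -0.8, 0.7]
width: 0.0298
grasp_force: 32.9
```

```bash
python3 -c "
from m import *
innest(1)"
```

```text
tilt 5.9  heel-bottom x 55.7 z 178.1  tip-bottom x -53.7 z 189.3  ymid 0.3
heel nest x 53.0 y -0.1 above floor 11.0
tip nest x -56.5 y -0.4 above floor -0.2
tcp nest x -2.5 y -0.1 z 207.1 yaw -10.2 [2.8 0.1 1.5] 7.1
```

servo_tool(
  deltas=[
    [0,0,-0.3,0],
    [0,0,-0.6,0],
    [0,0,-0.9,0],
    [0,0,-1.1,0],
    [0,0,-1.1,0],
  ],
)

```text
t: 7.72
tcp_pos: [0.5704, 0.3306, 0.2171]
tool_rot: [0.001, 0.996, -0.089, -0.003]
force: [-2.7, 2.3, -13.2]
width: 0.0294
grasp_force: 30.8
```

```bash
python3 -c "
from m import *
innest(1)"
```

```text
tilt 10.4  heel-bottom x 57.6 z 174.0  tip-bottom x -50.6 z 193.9  ymid 0.4
heel nest x 52.8 y -0.4 above floor 24.9
tip nest x -55.5 y -0.7 above floor 5.5
tcp nest x -4.0 y -0.2 z 217.2 yaw -10.2 [ -3.2   1.5 -13.7] 7.775
```

servo_tool(
  deltas=[
    [-0.4,0,0,0],
    [-0.8,0,0,0],
    [-1.15,0,0,0],
    [-1.15,0,0,0],
    [-1.15,0,0.3,0],
    [-1.15,0,0.6,0],
    [-1.15,0,0.6,0],
  ],
)

```text
t: 8.65
tcp_pos: [0.5638, 0.3333, 0.2158]
tool_rot: [-0.002, 0.996, -0.089, 0.004]
force: [5.4, -0.8, -0.3]
width: 0.0296
grasp_force: 32.1
```

```bash
python3 -c "
from m import *
innest(1)"
```

```text
tilt 11.1  heel-bottom x 58.1 z 172.2  tip-bottom x -49.8 z 193.4  ymid 0.3
heel nest x 48.4 y 2.2 above floor 26.1
tip nest x -59.3 y 2.1 above floor 4.0
tcp nest x -11.1 y 1.2 z 215.8 yaw -10.2 [ 4.4 -1.3 -1.7] 8.7
```

servo_tool(
  deltas=[
    [0,0,0,0],
    [-0.3,0.1,0,0],
    [-0.3,0.1,0,0],
    [-0.3,0.1,0,0],
  ],
)

```text
t: 9.2
tcp_pos: [0.5611, 0.3334, 0.216]
tool_rot: [-0.003, 0.996, -0.089, 0.005]
force: [6.3, -0.2, -3.1]
width: 0.0298
grasp_force: 31.9
```

```bash
python3 -c "
from m import *
innest(1);print(env.get_obs()['wrist_torque'])"
```

```text
tilt 11.4  heel-bottom x 58.1 z 172.0  tip-bottom x -49.7 z 193.8  ymid 0.3
heel nest x 46.2 y 2.1 above floor 26.5
tip nest x -61.4 y 2.0 above floor 3.8
tcp nest x -13.6 y 0.9 z 216.0 yaw -10.2 [ 6.1 -0.1 -3.2] 9.25
[-0.0182783  -1.06012406 -0.08594778]
```

servo_tool(
  deltas=[
    [-0.4,0.15,0,0],
    [-0.4,0.15,0,0],
    [-0.4,0.15,0.3,0],
    [-0.4,0.15,0.6,0],
    [-0.4,0.15,0.8,0],
    [-0.4,0.15,0.8,0],
  ],
)

```text
t: 10.0
tcp_pos: [0.5597, 0.3329, 0.2112]
tool_rot: [-0.004, 0.996, -0.089, 0.009]
force: [10.2, -3.1, 9.7]
width: 0.0297
grasp_force: 33.7
```

```bash
python3 -c "
from m import *
innest(1);print(env.get_obs()['wrist_torque'])"
```

```text
tilt 9.0  heel-bottom x 58.0 z 175.3  tip-bottom x -50.6 z 192.6  ymid 0.3
heel nest x 46.0 y 2.0 above floor 18.9
tip nest x -62.3 y 1.9 above floor -0.2
tcp nest x -15.0 y 0.1 z 211.2 yaw -10.2 [10.5 -2.  10. ] 10.05
[-0.40205809 -1.17756131  0.00730834]
```

servo_tool(
  deltas=[
    [-0.3,0.15,0,0],
    [-0.6,0.15,0,0],
    [-0.6,0.15,0.2,0],
    [-0.6,0.15,0.4,0],
    [-0.6,0.15,0.4,0],
  ],
)

```text
t: 10.68
tcp_pos: [0.556, 0.333, 0.2088]
tool_rot: [-0.006, 0.996, -0.089, 0.012]
force: [13.0, -2.8, 12.1]
width: 0.0292
grasp_force: 34.2
```

```bash
python3 -c "
from m import *
innest(1);print(env.get_obs()['wrist_torque'])"
```

```text
tilt 6.4  heel-bottom x 57.4 z 177.6  tip-bottom x -51.9 z 190.0  ymid 0.3
heel nest x 43.0 y 2.1 above floor 14.6
tip nest x -66.0 y 2.0 above floor -0.4
tcp nest x -18.6 y -0.5 z 208.8 yaw -10.2 [14.6 -3.3 12. ] 10.725
[-0.52769271 -1.8895844   0.04256973]
```

servo_tool(
  deltas=[
    [0,0.1,0.3,0],
    [0,0.1,0.6,0],
    [0,0.1,0.9,0],
    [0,0.1,1.1,0],
    [0,0.1,1.1,0],
  ],
)

```text
t: 11.35
tcp_pos: [0.5577, 0.3323, 0.2003]
tool_rot: [-0.007, 0.996, -0.089, 0.015]
force: [14.7, -4.9, 22.7]
width: 0.0294
grasp_force: 36.6
```

```bash
python3 -c "
from m import *
innest(1);print(env.get_obs()['wrist_torque'])"
```

```text
tilt -1.6  heel-bottom x 55.6 z 184.5  tip-bottom x -54.3 z 181.5  ymid 0.3
heel nest x 44.0 y 2.3 above floor -0.4
tip nest x -66.0 y 2.0 above floor -0.6
tcp nest x -16.8 y -0.8 z 200.3 yaw -10.2 [15.3 -4.4 24. ] 11.4
[-1.03299151 -1.88225949 -0.22033846]
```

servo_tool(
  deltas=[
    [0.3,0,-0.1,0],
    [0.6,0,-0.3,0],
    [0.6,0,-0.4,0],
    [0.6,0,-0.4,0],
  ],
)

```text
t: 11.9
tcp_pos: [0.5595, 0.3322, 0.2004]
tool_rot: [-0.006, 0.996, -0.09, 0.01]
force: [9.3, 3.0, 8.1]
width: 0.0293
grasp_force: 34.8
```

```bash
python3 -c "
from m import *
innest(1)"
```

```text
tilt -1.0  heel-bottom x 55.8 z 184.0  tip-bottom x -54.2 z 182.0  ymid 0.3
heel nest x 44.0 y 2.1 above floor -0.5
tip nest x -66.0 y 1.9 above floor -0.5
tcp nest x -15.1 y -0.6 z 200.4 yaw -10.3 [9.5 3.3 8.7] 11.95
```

servo_tool(
  deltas=[
    [0,0,0,0],
    [0,0,0,0],
    [0,0,0,0],
    [0,0,-4,0],
    [0,0,-8,0],
    [0,0,-12,0],
    [0,0,-12,0],
    [0,0,-12,0],
  ],
  gripper=0.7,
)

```text
t: 12.95
tcp_pos: [0.5526, 0.3288, 0.3129]
tool_rot: [0.0, 0.996, -0.089, -0.001]
force: [-0.0, -0.0, -0.3]
width: 0.0594
grasp_force: 0.0
```

```bash
python3 - <<'E'
from m import *
im,d,K,W=grab("wrist");save("w3",im);P=cloud(d,K,W)
m=bar(P,O[1],.052,.064);print(m)
a=np.deg2rad(YAW);u=np.array([np.cos(a),np.sin(a)]);v=np.array([-u[1],u[0]]);D=P[...,:2]-O[1];s=D@u;e=D@v
for lo in range(-45,46,10):
    g=(abs(s*1000-lo)<4)&(abs(e)<.012)&(P[...,2]>.04);print(lo,(np.median(P[g][:,2])*1000).round(1),end="; ")
c=m[0]-O[1];print("centre nest",c@u*1000,c@v*1000,env.get_obs()["force"],T()[:3,3])
E
```

```text
(array([0.57466229, 0.33105386]), np.float64(169.25177001953125), (94.08003234863281, 30.124326705932617), np.float64(0.05742254624543679), (np.int64(0), np.int64(0)))
-45 57.4; -35 57.4; -25 57.4; -15 57.6; -5 230.4; 5 58.8; 15 57.4; 25 57.4; 35 57.4; 45 57.3; centre nest 0.08648078949424895 0.9854816301836907 [-0.022319   -0.07074813  0.93546386] [0.55240959 0.32869775 0.3121071 ]
```

View pics/w3.png

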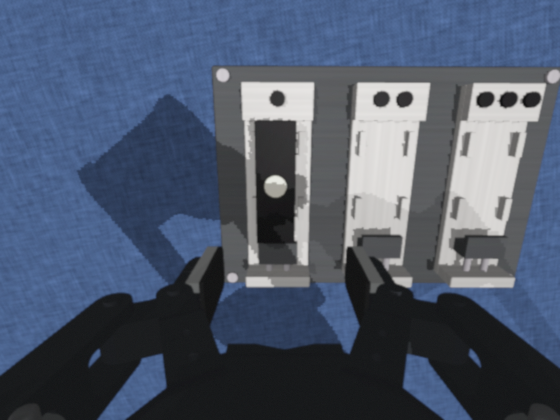

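```bash
python3 - <<'E'
from m import *
to(.546,-.376,.29,-4.8)
E
```

```text
delta [11.88 69.46  2.31] turn -5.4
```

servo_tool(
  deltas=[
    [11.9,69.5,2.2,-5.4],
    [11.9,69.5,2.2,-5.4],
    [11.9,69.5,2.2,-5.4],
    [11.9,69.5,2.2,-5.4],
    [11.9,69.5,2.2,-5.4],
    [11.9,69.5,2.2,-5.4],
    [11.9,69.5,2.2,-5.4],
    [11.9,69.5,2.2,-5.4],
  ],
  gripper=0.8,
)

```text
t: 14.0
tcp_pos: [0.5478, -0.1724, 0.2961]
tool_rot: [-0.001, 0.999, -0.042, -0.002]
force: [0.7, 0.5, 0.3]
width: 0.0685
grasp_force: 0.0
```

```bash
python3 - <<'E'
from m import *
to(.546,-.376,.29,-4.8)
E
```

```text
delta [ 1.53 20.3   0.58] turn -0.0
```

servo_tool(
  deltas=[
    [0.5,18,0.5,0],
    [0.5,18,0.5,0],
    [0.5,18,0.5,0],
    [0.5,18,0.5,0],
    [0.5,18,0.5,0],
    [0.5,18,0.5,0],
  ],
)

```text
t: 14.75
tcp_pos: [0.5384, -0.3489, 0.2921]
tool_rot: [-0.001, 0.999, -0.041, -0.001]
force: [0.2, 0.0, -0.0]
width: 0.0686
grasp_force: 0.0
```

```bash
cat > g.py <<'E'
import sys
from m import *
im,d,K,W=grab("wrist");P=cloud(d,K,W)
c,a,*r=bar(P,(float(sys.argv[1]),float(sys.argv[2])));a=(a+90)%180-90;print(c,a,r)
u=np.array([np.cos(np.deg2rad(a)),np.sin(np.deg2rad(a))]);o=env.get_obs();print(o["tcp_pos"],o["joint_velocities"].round(2))
to(*(c-.010*u),.183,a)
E
python3 g.py .554 -.377
```

```text
[ 0.55403339 -0.3782435 ] -2.7776718139648438 [(94.0217056274414, 30.139915466308594), np.float64(0.039479944398440214), (np.int64(0), np.int64(0))]
[ 0.53866455 -0.34883991  0.2924972 ] [ 0.   -0.01 -0.01 -0.    0.   -0.  ]
delta [ 0.79  2.85 10.95] turn -2.0
```

servo_tool(
  deltas=[
    [0.8,2.8,3,-2],
    [0.8,2.8,6,-2],
    [0.8,2.8,9,-2],
    [0.8,2.8,11,-2],
    [0.8,2.8,11,-2],
    [0.8,2.8,11,-2],
  ],
)

```text
t: 15.55
tcp_pos: [0.5449, -0.3785, 0.1839]
tool_rot: [0.0, 1.0, -0.024, 0.0]
force: [0.8, 0.1, 0.0]
width: 0.0684
grasp_force: 0.0
```

servo_tool(
  deltas=[
    [0,0,0,0],
    [0,0,0,0],
    [0,0,0,0],
    [0,0,0,0],
  ],
  gripper=0,
  newtons=25,
)

```text
t: 16.05
tcp_pos: [0.5446, -0.379, 0.1842]
tool_rot: [0.0, 1.0, -0.025, 0.001]
force: [-0.7, 2.8, 5.3]
width: 0.0297
grasp_force: 26.8
```

servo_tool(
  deltas=[
    [0,0,0,0],
    [0,0,-4,0],
    [0,0,-8,0],
    [0,0,-11,0],
    [0,0,-11,0],
    [0,0,-11,0],
  ],
)

```text
t: 16.8
tcp_pos: [0.5435, -0.3786, 0.2914]
tool_rot: [-0.001, 1.0, -0.025, -0.001]
force: [0.4, 0.5, -3.7]
width: 0.0296
grasp_force: 25.9
```

```bash
python3 - <<'E'
from m import *
inhand()
a=np.deg2rad(YAW);u=np.array([np.cos(a),np.sin(a)])
to(*(O[2]+.0137*u),.29,YAW)
E
```

```text
tilt -0.2  heel-bottom x 56.2 z 184.4  tip-bottom x -53.8 z 184.0  ymid 0.7
delta [ -0.23 -61.84   0.22] turn 7.5
```

servo_tool(
  deltas=[
    [-0.5,-61.9,0,7.5],
    [-0.5,-61.9,0,7.5],
    [-0.5,-61.9,0,7.5],
    [-0.5,-61.9,0,7.5],
    [-0.5,-61.9,0,7.5],
    [-0.5,-61.9,0,7.5],
    [-0.5,-61.9,0,7.5],
    [-0.5,-61.9,0,7.5],
  ],
)

```text
t: 17.85
tcp_pos: [0.564, 0.1224, 0.291]
tool_rot: [0.0, 0.996, -0.09, -0.002]
force: [0.6, -0.3, -2.4]
width: 0.0293
grasp_force: 26.2
```

```bash
python3 - <<'E'
from m import *
a=np.deg2rad(YAW);u=np.array([np.cos(a),np.sin(a)])
to(*(O[2]+.011*u),.25,YAW)
E
```

```text
delta [ -1.61 -11.64   4.1 ] turn 0.0
```

servo_tool(
  deltas=[
    [-1,-9.5,2,0],
    [-1,-9.5,4,0],
    [-1,-9.5,4,0],
    [-1,-9.5,4,0],
    [-1,-9.5,4,0],
  ],
)

```text
t: 18.48
tcp_pos: [0.5722, 0.2146, 0.253]
tool_rot: [0.0, 0.996, -0.091, -0.0]
force: [0.9, -0.3, -3.2]
width: 0.0295
grasp_force: 26.5
```

```bash
python3 - <<'E'
from m import *
innest(2)
a=np.deg2rad(YAW);u=np.array([np.cos(a),np.sin(a)]);v=np.array([-u[1],u[0]])
to(*(O[2]+.011*u+.0005*v),.225,YAW)
E
```

```text
tilt -0.4  heel-bottom x 55.5 z 185.4  tip-bottom x -54.4 z 184.6  ymid 0.3
heel nest x 74.5 y -24.3 above floor 50.0
tip nest x -35.5 y -24.2 above floor 50.7
tcp nest x 18.9 y -24.2 z 253.4 yaw -10.4 [-0.1 -0.2 -3.1] 18.525
delta [-0.79 -2.47  2.84] turn -0.1
```

servo_tool(
  deltas=[
    [-0.8,-2.5,0,0],
    [-0.8,-2.5,1,0],
    [-0.8,-2.5,2.8,0],
    [-0.8,-2.5,2.8,0],
    [-0.8,-2.5,3.4,0],
    [-0.8,-2.5,4.0,0],
    [-0.8,-2.5,4.5,0],
    [-0.8,-2.5,4.5,0],
  ],
  newtons=20,
  gripper=0,
)

```text
t: 19.52
tcp_pos: [0.5673, 0.242, 0.2088]
tool_rot: [-0.0, 0.996, -0.09, -0.001]
force: [-6.0, 1.1, 4.1]
width: 0.0298
grasp_force: 28.4
```

```bash
python3 -c "
from m import *
innest(2)"
```

```text
tilt 7.3  heel-bottom x 58.8 z 176.3  tip-bottom x -50.3 z 190.3  ymid 0.3
heel nest x 67.3 y 1.8 above floor 14.3
tip nest x -41.8 y 1.7 above floor 0.6
tcp nest x 9.0 y 1.8 z 208.8 yaw -10.3 [-5.1  0.7  4.3] 19.575
```

servo_tool(
  deltas=[
    [-0.5,0.15,0,0],
    [-1.0,0.15,0,0],
    [-1.6,0.15,0,0],
    [-1.6,0.15,0,0],
    [-1.6,0.15,-0.4,0],
    [-1.6,0.15,-0.8,0],
    [-1.6,0.15,-1.0,0],
    [-1.6,0.15,-1.0,0],
  ],
)

```text
t: 20.58
tcp_pos: [0.5513, 0.2432, 0.2168]
tool_rot: [0.0, 0.996, -0.09, -0.002]
force: [-1.5, 1.4, -10.5]
width: 0.0295
grasp_force: 26.2
```

```bash
python3 -c "
from m import *
innest(2)"
```

```text
tilt 10.0  heel-bottom x 59.9 z 173.7  tip-bottom x -48.5 z 192.8  ymid 0.4
heel nest x 52.4 y -0.1 above floor 25.0
tip nest x -56.0 y -0.2 above floor 6.3
tcp nest x -6.9 y 0.1 z 216.9 yaw -10.3 [ -1.4   2.7 -11.4] 20.625
```

servo_tool(
  deltas=[
    [-0.5,0.1,0,0],
    [-1.0,0.15,0,0],
    [-1.5,0.2,0,0],
    [-2.0,0.2,0,0],
    [-2.0,0.2,0.4,0],
    [-2.0,0.2,0.8,0],
    [-2.0,0.2,0.8,0],
  ],
)

```text
t: 21.5
tcp_pos: [0.5373, 0.2452, 0.2143]
tool_rot: [-0.002, 0.996, -0.09, 0.007]
force: [8.3, -3.5, 5.3]
width: 0.0293
grasp_force: 28.0
```

```bash
python3 -c "
from m import *
innest(2)"
```

```text
tilt 10.6  heel-bottom x 60.8 z 172.1  tip-bottom x -47.3 z 192.4  ymid 0.3
heel nest x 42.1 y 0.6 above floor 25.1
tip nest x -65.7 y 0.5 above floor 3.3
tcp nest x -21.1 y -0.4 z 214.3 yaw -10.3 [ 8.2 -3.1  5.5] 21.55
```

servo_tool(
  deltas=[
    [-0.1,0.05,0.4,0],
    [-0.1,0.05,0.8,0],
    [-0.1,0.05,1.2,0],
    [-0.1,0.05,1.5,0],
    [-0.1,0.05,1.75,0],
    [-0.1,0.05,1.75,0],
  ],
)

```text
t: 22.3
tcp_pos: [0.5403, 0.2446, 0.2001]
tool_rot: [-0.003, 0.996, -0.089, 0.013]
force: [14.6, -7.9, 17.2]
width: 0.0298
grasp_force: 31.3
```

```bash
python3 -c "
from m import *
innest(2)"
```

```text
tilt -1.5  heel-bottom x 59.3 z 184.3  tip-bottom x -50.7 z 181.3  ymid 0.2
heel nest x 45.9 y 1.2 above floor -0.6
tip nest x -64.1 y 0.9 above floor -0.4
tcp nest x -18.0 y -0.4 z 200.1 yaw -10.2 [15.  -8.3 16.7] 22.35
```

servo_tool(
  deltas=[
    [0.3,0,-0.1,0],
    [0.6,-0.05,-0.3,0],
    [0.6,-0.05,-0.4,0],
    [0.6,-0.05,-0.4,0],
  ],
)

```text
t: 22.85
tcp_pos: [0.542, 0.2445, 0.2002]
tool_rot: [-0.002, 0.996, -0.09, 0.007]
force: [7.7, -0.4, 0.8]
width: 0.0296
grasp_force: 29.1
```

servo_tool(
  deltas=[
    [0,0,0,0],
    [0,0,0,0],
    [0,0,0,0],
    [0,0,-4,0],
    [0,0,-8,0],
    [0,0,-12,0],
    [0,0,-12,0],
    [0,0,-12,0],
  ],
  gripper=0.7,
)

```text
t: 23.85
tcp_pos: [0.5368, 0.2438, 0.316]
tool_rot: [0.0, 0.996, -0.09, -0.001]
force: [-0.1, -0.9, 0.4]
width: 0.0598
grasp_force: 0.0
```

```bash
cat > c.py <<'E'
import sys
from m import *
im,d,K,W=grab("wrist");save("chk"+"".join(sys.argv[1:]),im);P=cloud(d,K,W)
a=np.deg2rad(YAW);u=np.array([np.cos(a),np.sin(a)]);v=np.array([-u[1],u[0]])
for k in map(int,sys.argv[1:]):
    m=bar(P,O[k],.050,.070);D=P[...,:2]-O[k];s=D@u;e=D@v;c=m[0]-O[k]
    print(k,m[1:4],"centre nest",c@u*1000,c@v*1000)
    print([(lo,(np.median(P[g][:,2])*1000).round(1)) for lo in range(-45,46,10) for g in [(abs(s*1000-lo)<4)&(abs(e)<.012)&(P[...,2]>.03)&(P[...,2]<.1)] if g.any()])
o=env.get_obs();print(o["force"],o["tcp_pos"],o["t"])
to(.5583,-.2565,.29,24.3)
E
python3 c.py 1 2
```

```text
1 (np.float64(169.5565948486328), (93.49932098388672, 30.68325424194336), np.float64(0.05740797225198491)) centre nest -0.023174261035020616 0.5854303474075165
[(-45, np.float64(57.2)), (-35, np.float64(57.3)), (-25, np.float64(57.5)), (-15, np.float64(57.4)), (-5, np.float64(60.0)), (5, np.float64(58.8)), (15, np.float64(57.5)), (25, np.float64(57.4)), (35, np.float64(57.5)), (45, np.float64(57.4))]
2 (np.float64(169.65918731689453), (93.62358856201172, 30.062397003173828), np.float64(0.057492237566974774)) centre nest 0.22308682561814 0.04688231410105863
[(-45, np.float64(57.3)), (-35, np.float64(57.3)), (-25, np.float64(57.3)), (-15, np.float64(60.9)), (-5, np.float64(57.6)), (5, np.float64(57.6)), (15, np.float64(60.9)), (25, np.float64(57.4)), (35, np.float64(57.3)), (45, np.float64(57.4))]
[-0.19822519  0.63362476 -0.66580871] [0.53664361 0.24371372 0.31527922] 23.9
delta [11.1  48.82  2.57] turn -34.6
```

servo_tool(
  deltas=[
    [11.4,48.8,2.5,-34.6],
    [11.4,48.8,2.5,-34.6],
    [11.4,48.8,2.5,-34.6],
    [11.4,48.8,2.5,-34.6],
    [11.4,48.8,2.5,-34.6],
    [11.4,48.8,2.5,-34.6],
    [11.4,48.8,2.5,-34.6],
    [11.4,48.8,2.5,-34.6],
  ],
  gripper=0.8,
)

```text
t: 24.9
tcp_pos: [0.5607, -0.2431, 0.2901]
tool_rot: [-0.001, 0.978, 0.21, -0.001]
force: [0.7, -0.2, -0.4]
width: 0.0682
grasp_force: 0.0
```

servo_tool(
  deltas=[
    [0.4,3,0,0],
    [0.4,3,0,0],
    [0.4,3,0,0],
  ],
)

```text
t: 25.28
tcp_pos: [0.5765, -0.2661, 0.2906]
tool_rot: [-0.002, 0.978, 0.21, -0.002]
force: [-0.5, 0.0, 0.3]
width: 0.0684
grasp_force: 0.0
```

```bash
python3 g.py .570 -.252
```

```text
[ 0.57013873 -0.25142201] 24.752574920654297 [(94.3998794555664, 30.115659713745117), np.float64(0.039573300390408656), (np.int64(0), np.int64(0))]
[ 0.57661163 -0.26566152  0.2910018 ] [ 0.01 -0.01 -0.   -0.   -0.   -0.  ]
delta [-0.98 -1.52 10.81] turn -0.4
```

servo_tool(
  deltas=[
    [-1,-1.5,2,-0.4],
    [-1,-1.5,5,-0.4],
    [-1,-1.5,9,-0.4],
    [-1,-1.5,10.8,-0.4],
    [-1,-1.5,10.8,-0.4],
    [-1,-1.5,10.8,-0.4],
  ],
)

```text
t: 26.08
tcp_pos: [0.5629, -0.2575, 0.1854]
tool_rot: [0.001, 0.977, 0.214, 0.001]
force: [0.3, 0.3, 0.9]
width: 0.0681
grasp_force: 0.0
```

servo_tool(
  deltas=[
    [0,0,0,0],
    [0,0,0,0],
    [0,0,0,0],
    [0,0,0,0],
  ],
  gripper=0,
  newtons=25,
)

```text
t: 26.58
tcp_pos: [0.5624, -0.2576, 0.1854]
tool_rot: [0.0, 0.977, 0.214, 0.001]
force: [-0.4, 1.7, 5.6]
width: 0.0298
grasp_force: 26.4
```

servo_tool(
  deltas=[
    [0,0,0,0],
    [0,0,-4,0],
    [0,0,-8,0],
    [0,0,-11,0],
    [0,0,-11,0],
    [0,0,-11,0],
  ],
)

```text
t: 27.32
tcp_pos: [0.5615, -0.2572, 0.2931]
tool_rot: [-0.001, 0.977, 0.214, -0.001]
force: [-1.1, -0.0, -2.2]
width: 0.0294
grasp_force: 25.6
```

```bash
python3 - <<'E'
from m import *
inhand()
a=np.deg2rad(YAW);u=np.array([np.cos(a),np.sin(a)])
to(*(O[3]+.011*u),.28,YAW)
E
```

```text
tilt -0.2  heel-bottom x 56.6 z 185.5  tip-bottom x -53.4 z 185.2  ymid 1.0
delta [ 16.26 -37.44   1.32] turn 35.0
```

servo_tool(
  deltas=[
    [16.2,-37.4,0,35],
    [16.2,-37.4,0,35],
    [16.2,-37.4,0,35],
    [16.2,-37.4,0,35],
    [16.2,-37.4,0,35],
    [16.2,-37.4,0,35],
    [16.2,-37.4,0,35],
    [16.2,-37.4,0,35],
  ],
)

```text
t: 28.38
tcp_pos: [0.5524, 0.1528, 0.2924]
tool_rot: [0.0, 0.996, -0.088, -0.002]
force: [0.3, -0.9, -1.2]
width: 0.0297
grasp_force: 25.8
```

servo_tool(
  deltas=[
    [0,0,2,0],
    [0,0,4,0],
    [0,0,4,0],
    [0,0,4,0],
  ],
)

```text
t: 28.88
tcp_pos: [0.5534, 0.1492, 0.254]
tool_rot: [0.0, 0.996, -0.09, -0.0]
force: [0.7, 0.1, -1.7]
width: 0.0298
grasp_force: 25.8
```

```bash
python3 - <<'E'
from m import *
innest(3)
a=np.deg2rad(YAW);u=np.array([np.cos(a),np.sin(a)]);v=np.array([-u[1],u[0]])
to(*(O[3]+.011*u+.0005*v),.2265,YAW)
E
```

```text
tilt -0.1  heel-bottom x 56.3 z 186.7  tip-bottom x -53.7 z 186.4  ymid 0.6
heel nest x 68.4 y -1.3 above floor 49.9
tip nest x -41.6 y -1.3 above floor 50.1
tcp nest x 12.1 y -1.3 z 254.5 yaw -10.4 [-0.2 -0.4 -3. ] 28.925
delta [-0.11 -0.18  2.8 ] turn -0.0
```

servo_tool(
  deltas=[
    [-0.1,-0.1,1.4,0],
    [-0.1,-0.1,2.6,0],
    [-0.1,-0.1,2.6,0],
    [-0.1,-0.1,3.2,0],
    [-0.1,-0.1,3.9,0],
    [-0.1,-0.1,4.4,0],
    [-0.1,-0.1,4.4,0],
  ],
  newtons=20,
  gripper=0,
)

```text
t: 29.8
tcp_pos: [0.551, 0.1515, 0.2102]
tool_rot: [-0.0, 0.996, -0.09, -0.002]
force: [-4.3, 2.0, 3.4]
width: 0.0291
grasp_force: 27.5
```

```bash
python3 -c "
from m import *
innest(3)"
```

```text
tilt 7.4  heel-bottom x 59.5 z 177.8  tip-bottom x -49.6 z 191.9  ymid 0.2
heel nest x 68.2 y 0.2 above floor 14.4
tip nest x -40.9 y 0.1 above floor 0.6
tcp nest x 9.2 y 0.2 z 210.3 yaw -10.3 [-3.5  0.6  3.8] 29.85
```

Same state as bar 2; slide under the lip and raise.

servo_tool(
  deltas=[
    [-0.5,0,0,0],
    [-1.0,0,0,0],
    [-1.65,0,0,0],
    [-1.65,0,0,0],
    [-1.65,0,-0.4,0],
    [-1.65,0,-0.8,0],
    [-1.65,0,-1.0,0],
    [-1.65,0,-1.0,0],
  ],
)

```text
t: 30.85
tcp_pos: [0.5351, 0.154, 0.2195]
tool_rot: [0.0, 0.996, -0.09, -0.002]
force: [-2.7, -0.1, -9.3]
width: 0.0295
grasp_force: 25.4
```

```bash
python3 -c "
from m import *
innest(3)"
```

```text
tilt 5.8  heel-bottom x 57.1 z 174.9  tip-bottom x -52.4 z 185.9  ymid 0.4
heel nest x 50.1 y -0.3 above floor 26.7
tip nest x -59.4 y -0.4 above floor 15.8
tcp nest x -6.6 y -0.2 z 219.7 yaw -10.3 [ -2.9   0.2 -10.3] 30.9
```

```bash
python3 -c "
from m import *
innest(3);im,*_=grab('wrist');s,_,_,_=grab('scene')
a=cv2.resize(im[80:330,180:400],None,fx=2,fy=2);b=cv2.resize(s[140:260,290:470],None,fx=500/180*0+4.1667*500/500,fy=4.1667,interpolation=cv2.INTER_CUBIC)
b=cv2.resize(b,(360,500*1));save('q1',np.hstack([a,b]))"
```

```text
tilt 6.0  heel-bottom x 57.2 z 174.7  tip-bottom x -52.2 z 186.2  ymid 0.4
heel nest x 50.5 y -0.3 above floor 26.9
tip nest x -58.9 y -0.4 above floor 15.7
tcp nest x -6.4 y -0.2 z 219.8 yaw -10.3 [-2.9  0.1 -9. ] 30.95
```

View pics/q1.png

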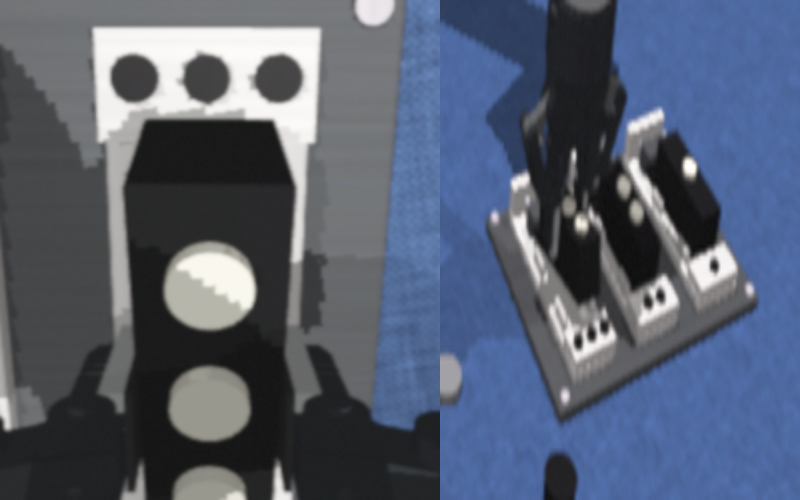

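```bash
sed -i 's/m\[vmax:\]=0$/m\[vmax:\]=0;m\&=cv2.dilate((im.max(-1)>75).astype(np.uint8),np.ones((3,3)))==0/' m.py; python3 -c "
from m import *
innest(3)"
```

```text
tilt 11.9  heel-bottom x 61.5 z 173.3  tip-bottom x -46.1 z 196.0  ymid 0.2
heel nest x 54.9 y -0.3 above floor 28.5
tip nest x -52.7 y -0.4 above floor 5.9
tcp nest x -6.4 y -0.2 z 219.9 yaw -10.3 [ -3.5  -0.  -12.2] 31.1
```

servo_tool(
  deltas=[
    [-0.5,0,0,0],
    [-1.0,0.1,0,0],
    [-1.5,0.1,0,0],
    [-2.0,0.15,0,0],
    [-2.0,0.15,0.4,0],
    [-2.0,0.15,0.8,0],
    [-2.0,0.15,0.8,0],
  ],
)

```text
t: 31.98
tcp_pos: [0.5211, 0.1567, 0.2162]
tool_rot: [-0.002, 0.996, -0.09, 0.007]
force: [8.4, -2.3, 6.5]
width: 0.0296
grasp_force: 27.4
```

```bash
python3 -c "
from m import *
innest(3)"
```

```text
tilt 12.4  heel-bottom x 62.4 z 171.9  tip-bottom x -45.0 z 195.6  ymid 0.2
heel nest x 43.6 y 0.9 above floor 27.2
tip nest x -63.5 y 0.9 above floor 2.0
tcp nest x -21.3 y -0.0 z 216.2 yaw -10.3 [ 9.  -1.4  5.9] 32.025
```

servo_tool(
  deltas=[
    [-0.3,0.05,0,0],
    [-0.5,0.05,0,0],
    [-0.5,0.05,0.4,0],
    [-0.5,0.05,0.8,0],
    [-0.5,0.05,0.8,0],
  ],
)

```text
t: 32.65
tcp_pos: [0.5197, 0.1569, 0.2102]
tool_rot: [-0.002, 0.996, -0.089, 0.012]
force: [14.0, -6.5, 11.5]
width: 0.0299
grasp_force: 28.8
```

```bash
python3 -c "
from m import *
innest(3)"
```

```text
tilt 7.9  heel-bottom x 62.6 z 176.6  tip-bottom x -46.4 z 191.7  ymid 0.1
heel nest x 44.2 y 1.3 above floor 17.1
tip nest x -64.4 y 1.2 above floor -0.6
tcp nest x -22.7 y -0.1 z 210.2 yaw -10.3 [14.  -5.  12.6] 32.7
```

servo_tool(
  deltas=[
    [-0.3,0.05,0.2,0],
    [-0.3,0.05,0.5,0],
    [-0.3,0.05,0.8,0],
    [-0.3,0.05,1.0,0],
    [-0.3,0.05,1.1,0],
    [-0.3,0.05,1.1,0],
  ],
)

```text
t: 33.45
tcp_pos: [0.5196, 0.157, 0.2005]
tool_rot: [-0.003, 0.996, -0.089, 0.016]
force: [17.8, -9.0, 16.0]
width: 0.0294
grasp_force: 31.2
```

```bash
python3 -c "
from m import *
innest(3)"
```

```text
tilt -1.4  heel-bottom x 61.7 z 184.6  tip-bottom x -48.3 z 181.9  ymid 0.0
heel nest x 44.7 y 1.8 above floor 0.0
tip nest x -65.3 y 1.5 above floor -0.7
tcp nest x -22.8 y -0.0 z 200.6 yaw -10.2 [18.1 -8.6 16.8] 33.5
```

Flat with the heel behind the block. Relax, release, rise, check.

servo_tool(
  deltas=[
    [0.3,0,-0.1,0],
    [0.6,-0.05,-0.3,0],
    [0.6,-0.05,-0.3,0],
    [0.6,-0.05,-0.3,0],
  ],
)

```text
t: 34.0
tcp_pos: [0.5207, 0.1569, 0.2004]
tool_rot: [-0.002, 0.996, -0.09, 0.009]
force: [11.5, -2.3, 4.0]
width: 0.0298
grasp_force: 29.6
```

servo_tool(
  deltas=[
    [0,0,0,0],
    [0,0,0,0],
    [0,0,0,0],
    [0,0,-4,0],
    [0,0,-8,0],
    [0,0,-13,0],
    [0,0,-13,0],
    [0,0,-13,0],
  ],
  gripper=0.7,
)

```text
t: 35.0
tcp_pos: [0.5134, 0.156, 0.3258]
tool_rot: [0.0, 0.996, -0.09, -0.001]
force: [-0.0, -0.7, -1.3]
width: 0.0601
grasp_force: 0.0
```

```bash
python3 c.py 1 2 3
```

```text
1 (np.float64(169.7753143310547), (93.51971435546875, 32.687198638916016), np.float64(0.057296614136520985)) centre nest -0.3180625469506094 0.6661002625309987
[(-45, np.float64(57.2)), (-35, np.float64(57.3)), (-25, np.float64(57.4)), (-15, np.float64(57.4)), (-5, np.float64(60.0)), (5, np.float64(58.8)), (15, np.float64(57.4)), (25, np.float64(57.4)), (35, np.float64(57.4)), (45, np.float64(57.3))]
2 (np.float64(169.7650604248047), (93.15816497802734, 30.738344192504883), np.float64(0.05745902543405415)) centre nest 0.14082805440878263 -0.08896054169687584
[(-45, np.float64(57.4)), (-35, np.float64(57.4)), (-25, np.float64(57.5)), (-15, np.float64(60.9)), (-5, np.float64(57.6)), (5, np.float64(57.6)), (15, np.float64(61.0)), (25, np.float64(57.5)), (35, np.float64(57.4)), (45, np.float64(57.3))]
3 (np.float64(169.59695434570312), (93.15583038330078, 30.115625381469727), np.float64(0.057721314853307615)) centre nest 0.10867608506828198 0.49093513618219753
[(-45, np.float64(57.4)), (-35, np.float64(57.9)), (-25, np.float64(60.6)), (-15, np.float64(57.4)), (-5, np.float64(59.2)), (5, np.float64(58.2)), (15, np.float64(57.5)), (25, np.float64(60.8)), (35, np.float64(57.9)), (45, np.float64(57.5))]
[ 0.3971919  -0.34252    -0.48121567] [0.51321312 0.15595387 0.32502505] 35.05
delta [11.83 39.77  3.51] turn -34.6
```

View pics/chk123.png

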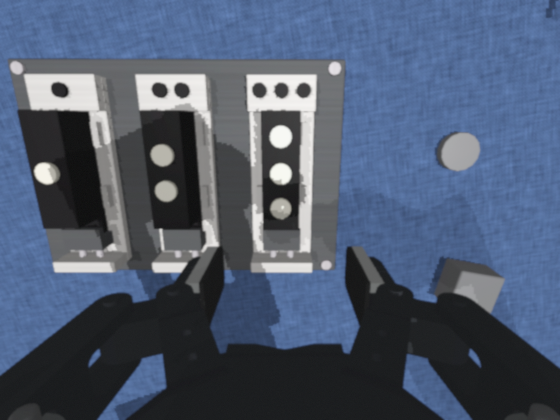

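The picture shows all three bars home: one dot (47,173), two dots (165,172) and three dots (281,172) lie under their matching studs, flat at 57.4 mm and centred within 0.3 mm in nest x. The gripper is clear of them, so I'm handing in.

```bash
python3 -c "
from cell import env
print(env.job_done())"
```

```text
the job is handed in; nothing more can be done
None
```

All three bars are in their matching nests, loaded in order 1, 2, 3; the final camera check showed each lying flat with its heel snug against the block, and I handed the job in at about 35 s of the 72 s allowed.

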